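# Ratchet check on a trimming turntable

### The arm

A 6-joint arm with a two-finger parallel gripper is mounted at the origin on the work surface; the furniture and walls round the work are solid. World frame = base frame: x ahead of the robot, y to its left, z up, the work surface at z = 0. Lengths are in mm, angles in rad, forces in N, time in s.
With the tool pointing down it reaches from about 275 to 1000 mm from the base axis. Payload 8.4 kg.
Tool frame: the origin (TCP) lies on the centre line of the jaws, within the pads' length; the fingertips stand 22 mm ahead of it and the grasp point (between the pads) lies 3 mm ahead of it; z points along the fingers, x is the direction in which the jaws open and shut, and the axes are right-handed (so a half turn about z gives the same grasp; the last joint's range is limited). The gripper opens to 85 mm and grips with 20 to 120 N. Pads are 22 mm wide; open, the fingers measure 114 mm over their backs; the gripper's body (76 mm by 85 mm) begins 54 mm behind the grasp point. The pads swing forward as they close: fully open they stand 13 mm farther back than shut.
Start: joints at [-1.137, 0.353, 1.633, -0, 1.155, -0.002], TCP at [263.834, -566.586, 253.281] pointing down, gripper open.
Joint ranges: [-2.63, 2.63], [-0.92, 2.1], [0.06, 2.66], [-1.3, 4.44], [0, 2.69], [-3.02, 3.02]. Speed limits (rad/s): [2.22, 2.22, 2.79, 3.14, 3.14, 3.14].

### API

Orientations are given as [roll, pitch, yaw] about the fixed x, y, z axes, in that order (R = Rz(yaw) Ry(pitch) Rx(roll)).
In Python, from rig import status, viewer, job gives the robot as it stands.
- The arm moves only by the tool send_rows, never from a script. Its argument "plan" is a list of rows, each a list of 3 entries, a list of its own where there are three numbers: the shift along the tool's x, y, z in m, then the turn, a rotation vector about the tool's x, y, z in rad, then the opening, from -1 (shut) to 1 (fully open). In form: [[[x, y, z], [rx, ry, rz], jaw], ...]. A call has exactly 5 rows; each row is the pose to reach, as a shift and turn from the pose measured when the call began, along the tool's axes at that moment; what a row does not reach only later rows make up. A row lasts 1/12 s, in which the tool goes at most 41.7 mm and 7.16 degrees, less where a joint would pass 70% of its speed; a pose out of reach is approached as far as the arm can. A call with a gripper value outside its range is refused whole. The fingers move at their own pace and stop on an object; "squeeze" is the grip in N (left out, the last holds). Time passes only in rows, so rows that repeat a pose let the fingers close, or fill a call up. It gives the time, the measured TCP pose, the force and the opening at its end, in the units of the state.
- status.sense(): the state, without advancing time (a new reading comes with each control period).
- viewer.grab_frame(name): name is "scene" or "side" or "wrist"; returns the picture (420x560x3 uint8, red, green, blue); there is no depth.
- viewer.camera_params(name): a dict with "intrinsics" (3x3 intrinsics, pixels), "xyz" and "orientation" of the camera in the world. Camera axes: x right, y down, z forward; pixel columns grow to the right and rows downward; lengths in mm; the calibration is good to about 2 mm. The wrist camera is an equidistant fisheye: a pixel r from the principal point sees the ray r / f radians off the axis. A picture is of the moment at which its call begins: read the wrist's pose just before it. camera_params takes no time and is no camera call; for the wrist camera it gives the pose at the moment of the call.
- job.sign_off(): hands the job in, once; it reports no verdict.
Trained networks look in the newest picture that a camera, given by its name, has taken for a name from the list of things; names that differ only in an ending like _2 or _b are one class to them, and where a whole thing is asked for, a point or a joint stands for the part that bears it (a point fixed in the world has none). Each returns a list of dicts, best first, with "p" (0 to 1); they miss things now and then, are a little off and sometimes report something else, mostly with a low value. They report only what shows in the picture. A call takes as long as a camera call.
- viewer.cut_out(label, camera): "mask" (420x560 bool, what is visible of it) and "extent" ([left, top, width, height] in pixels, round what is visible of it).
The state is a dict: "clock": time; "qpos": joint angles; "qvel": joint speeds; "joint_efforts": joint torques, N m; "eef_pos": TCP position; "tcp_rot": TCP orientation; "contact_force": force on the tool from outside, world axes, zero at the start; "wrist_torque": the same for the moment, N m; "opening": opening from 0.0 (shut) to 1.0 (fully open).
Only numpy, scipy, OpenCV 4.12 (cv2) and the standard library are available. Lean on these libraries where they do the work, as an engineer would, in place of code of your own. Each camera call takes 0.05 s, during which the arm holds its last target.

### The job

Check the ratchet of the small turntable with the orange handle. First turn the orange handle clockwise (seen from above) by about 60 degrees, the way it spins loose and leaves the disc standing; then turn it counter-clockwise, the way it grips and takes the disc along, until the red mark on the disc stands at the red pointer on the base, and let go. Turn the disc only by the handle, and leave the turntable with the grey handle alone.

Things in the scene. Friction and masses are not known exactly. Their poses are not given: they have to be found in the camera images.
- orange_grip (a point): Centre of the level orange bar handle, on the turntable's upright axis, 92 mm above the table. Bar 100 mm long (own x), 16 wide (own y), 24 high, free space beside it; on a post 13 mm thick. A sprung plunger in a barrel 15 mm thick hangs under it 36 mm out on its +x. Turns about the axis without stops; needs at most 0.05 N m the loose way, 0.2 N m the gripping way.
- orange_handle (a joint): Angle of the orange handle to the base, rad; grows counter-clockwise seen from above; -0.15 to 0.15 at the start. Clockwise (falling) it clicks over the teeth and the disc stays; counter-clockwise it first moves up to 15 degrees (one tooth) until the plunger meets a tooth, then carries the disc along rigidly.
- orange_disc: Aluminium disc, diameter 160 mm, top 35 mm above the table, with 24 ratchet teeth and a clamped white figure blank (to 57 mm). Origin on the upright axis at table height, z up. The red mark is a radial bar on its -x side, 49 to 79 mm out. Stays where it is left. Starts 0.4 to 1.0 rad clockwise of the pointer: has to go counter-clockwise by yaw of pointer minus yaw of disc.
- pointer (a point): Where the middle of the red mark has to stand: a point of the fixed base at the disc's top, 70 mm from the axis, just inside the tip of the red arrow on the grey base (diameter 188 mm), on the side that looks roughly to the robot. Its axes are the base's: it lies on the base's -x side.
- grey_stand: A second turntable of the same build and size, with a grey handle and blue mark and pointer; not to be touched. Its origin is on its axis at table height.

How it is judged:
By the outcome, as a careful person would: the job done as asked, in the order asked, and still so for the second after the job is handed in, with the robot touching nothing.
It also fails if it takes over 32 s, if anything falls off the work surface, if the arm or the gripper's body presses on something with over 40 N, if the wrist force passes 120 N, or if a joint passes its speed limit or range.

## Working session

There is one attempt and no reset: what is moved stays moved. The work goes in short steps, Python scripts to look and compute and a tool call to move; the robot and the scene stay as the last step left them, time stands still between calls to the robot, and variables do not carry over. Pictures are saved under pics/ and viewed, and the job is handed in when it is done.

Besides the shell and the picture viewer there is one more tool, called as name(argument=value, ...) on one line, values as JSON. send_rows: Moves the arm, as the interface text tells. Its arguments: {"type":"object","properties":{"plan":{"type":"array"},"squeeze":{"type":"number"}},"required":["plan"]}

```bash
ls; mkdir -p pics; python3 - <<'E'
from rig import status, viewer
import cv2
print(status.sense())
for n in ("scene","side","wrist"):
    p=viewer.camera_params(n); print(n,p)
    cv2.imwrite(f"pics/{n}0.png",viewer.grab_frame(n)[:,:,::-1])
    if n!="wrist":
        for l in ("orange_grip","orange_disc","grey_stand","pointer"):
            try: print(l,[(round(d["p"],2),d["extent"]) for d in viewer.cut_out(l,n)])
            except Exception as e: print(l,e)
E
```

```text
pics
{'clock': 0.0, 'qpos': array([-1.13741916e+00,  3.53651494e-01,  1.63412114e+00, -6.31085968e-07,
        1.15518451e+00, -2.42383008e-03]), 'qvel': array([ 0.00197273,  0.00214731, -0.00117714, -0.00011906, -0.00048374,
       -0.00076071]), 'joint_efforts': array([ 9.45176362e-04, -6.05254555e+01, -3.42063117e+01,  1.97244804e-04,
        9.39247780e-03,  2.07114232e-05]), 'eef_pos': array([ 263.63977799, -566.1957238 ,  252.56512197]), 'tcp_rot': array([-3.14158992e+00,  1.36448999e-03, -1.13499507e+00]), 'contact_force': array([-0.45803163, -0.08369009, -0.40683045]), 'wrist_torque': array([-0.04136615,  0.04109343, -0.00274308]), 'opening': 1.0057065052167453}
scene {'intrinsics': array([[386.912701  ,   0.        , 285.51857036],
       [  0.        , 386.912701  , 211.15680683],
       [  0.        ,   0.        ,   1.        ]]), 'xyz': array([194.35789019, 535.42724218, 657.72902743]), 'orientation': array([-2.32811849, -0.00359037, -2.69785375])}
orange_grip []
orange_disc [(0.83, [288.5, 159.3, 57.6, 40.8])]
grey_stand [(0.79, [174.3, 284.3, 103.8, 92.9])]
pointer [(0
[... 172 characters left out ...]
    ,   0.        ,   1.        ]]), 'xyz': array([477.58105343, 718.90980877, 715.22140405]), 'orientation': array([-2.26710525,  0.00571374,  3.09058202])}
orange_grip [(0.67, [247.0, 133.6, 41.0, 33.6]), (0.43, [225.0, 284.2, 106.3, 111.0])]
orange_disc [(0.61, [236.0, 147.3, 66.2, 41.5])]
grey_stand [(0.83, [226.0, 281.1, 104.2, 116.0])]
pointer [(0.94, [230.0, 135.6, 74.6, 66.9])]
wrist {'intrinsics': array([[325.1922621 ,   0.        , 280.63865359],
       [  0.        , 325.1922621 , 206.82009376],
       [  0.        ,   0.        ,   1.        ]]), 'xyz': array([ 326.21101113, -537.55422503,  373.54821539]), 'orientation': array([ 2.86332987e+00, -3.37035130e-05, -1.13572045e+00])}
```

```bash
python3 - <<'E'
import cv2,numpy as np
s=cv2.imread("pics/scene0.png");d=cv2.imread("pics/side0.png");w=cv2.imread("pics/wrist0.png")
cv2.imwrite("pics/a.png",cv2.resize(s[130:230,260:390],None,fx=6,fy=6,interpolation=cv2.INTER_CUBIC))
cv2.imwrite("pics/b.png",cv2.resize(d[115:215,205:335],None,fx=6,fy=6,interpolation=cv2.INTER_CUBIC))
E
```

```text
(no output)
```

View pics/scene0.png

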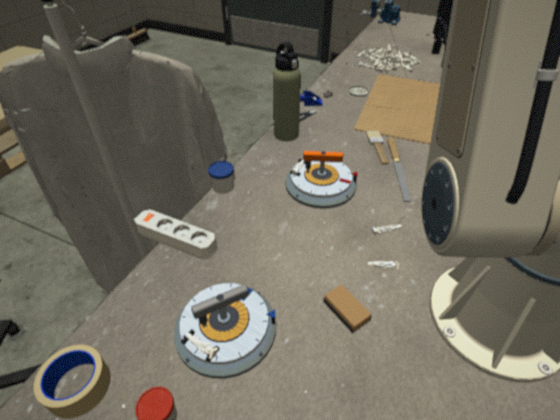

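View pics/side0.png

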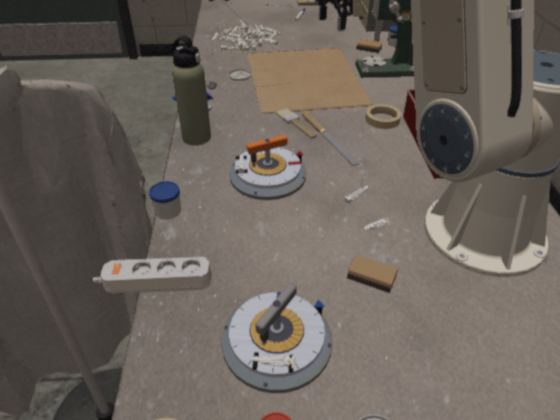

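View pics/wrist0.png

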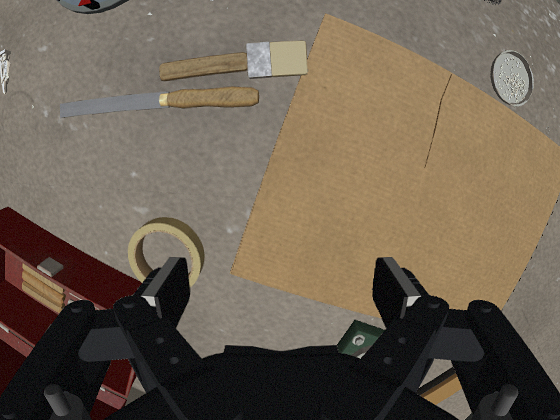

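View pics/a.png

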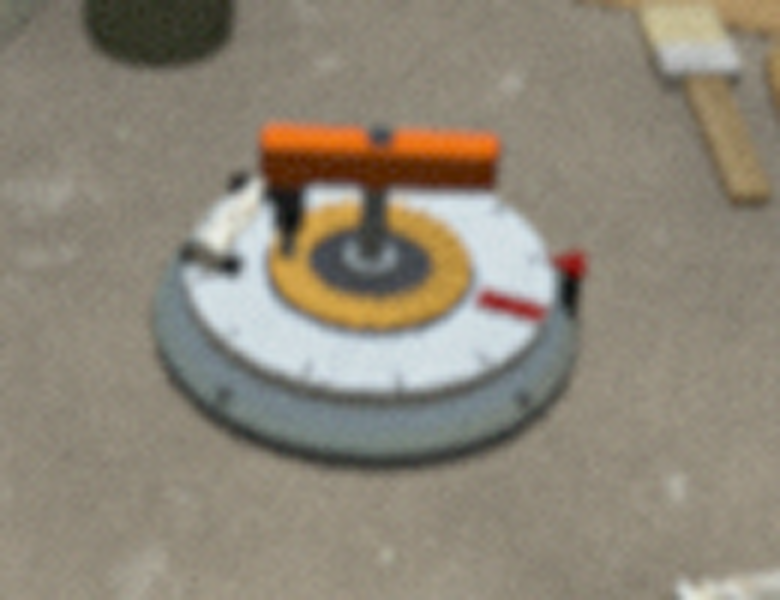

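View pics/b.png

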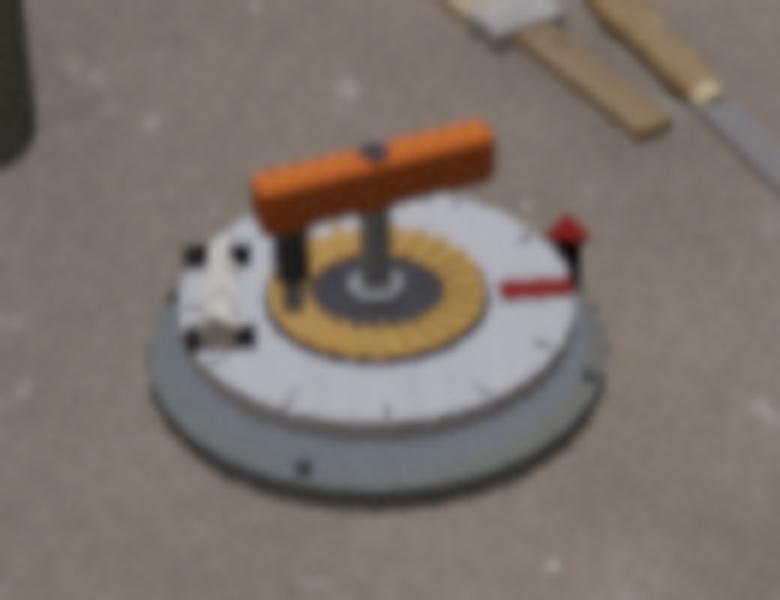

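The scene picture shows the orange handle's bolt at about (323,152), the red mark at about (345,181) and the red arrow at about (355,174). In the side picture they are at about (267,140), (295,163) and (300,154).

```bash
cat > h.py <<'E'
import numpy as np,cv2
from scipy.spatial.transform import Rotation as R
from rig import status,viewer
def ray(p,uv,fish=False):
    K=p["intrinsics"];x=(uv[0]-K[0,2])/K[0,0];y=(uv[1]-K[1,2])/K[1,1]
    if fish:
        r=np.hypot(x,y);d=np.array([x/r*np.sin(r),y/r*np.sin(r),np.cos(r)]) if r>0 else np.array([0,0,1.])
    else: d=np.array([x,y,1.])
    return R.from_euler("xyz",p["orientation"]).apply(d)
def onz(p,uv,z,fish=False):
    d=ray(p,uv,fish);return p["xyz"]+d*(z-p["xyz"][2])/d[2]
def proj(p,X,fish=True):
    c=R.from_euler("xyz",p["orientation"]).inv().apply(np.asarray(X)-p["xyz"]);K=p["intrinsics"]
    if fish:
        t=np.arctan2(np.hypot(c[0],c[1]),c[2]);q=c[:2]/np.hypot(c[0],c[1])*t
    else: q=c[:2]/c[2]
    return K[0,0]*q+K[:2,2]
E
python3 - <<'E'
from h import *
S=viewer.camera_params("scene");D=viewer.camera_params("side")
f=lambda p,o,uv,z:onz(p,(o[0]+uv[0]/6,o[1]+uv[1]/6),z).round(1)[:2]
so=(260,130);do=(205,115)
A={}
for n,a,b,z in (("bolt",(379,134),(374,151),104),("end-",(498,143),(492,130),104),("end+",(264,130),(254,180),104),
  ("markin",(482,298),(503,292),35),("markout",(543,313),(575,286),35),("hub",(370,258),(375,287),36)):
    print(n,f(S,so,a,z),f(D,do,b,z))
    
E
```

```text
bolt [ 451. -227.] [ 452.  -225.9]
end- [ 404.5 -242.3] [ 405.4 -238.2]
end+ [ 495.1 -209. ] [ 498.5 -208.5]
markin [ 398.8 -227.5] [ 401.2 -225.8]
markout [ 372.1 -229.2] [ 371.9 -228.3]
hub [ 451.8 -231.5] [ 452.5 -230.9]
```

```bash
python3 - <<'E'
from h import *
S=viewer.camera_params("scene");D=viewer.camera_params("side")
b1=onz(S,(286,136),0);b2=onz(D,(195,140),0);print(b1,b2)
for p,uv in((S,(287,44)),(D,(184,39))):
    for z in(150,200,250,300):print(z,onz(p,uv,z).round())
print(onz(S,(355.3,176),35),onz(D,(299.5,155),45))
s=status.sense();T=R.from_euler("xyz",s["tcp_rot"])
print(T.inv().apply(np.array([451.5,-228,250])-s["eef_pos"]))
E
```

```text
[ 635.85269501 -402.33221385    0.        ] [ 644.08071216 -399.31713656    0.        ]
150 [ 786. -726.  150.]
200 [ 728. -602.  200.]
250 [ 670. -477.  250.]
300 [ 611. -353.  300.]
150 [ 686. -733.  150.]
200 [ 668. -605.  200.]
250 [ 649. -476.  250.]
300 [ 631. -348.  300.]
[ 368.91557773 -258.73906612   35.        ] [ 373.76779778 -246.44804818   45.        ]
[-227.68945616 -313.04249897    3.28837647]
```

send_rows(plan=[[[-0.019, -0.026, 0], [0, 0, -0.12], 1], [[-0.038, -0.052, 0], [0, 0, -0.24], 1], [[-0.057, -0.078, 0], [0, 0, -0.36], 1], [[-0.076, -0.104, 0], [0, 0, -0.48], 1], [[-0.095, -0.13, 0], [0, 0, -0.6], 1]])

```text
clock: 0.97
eef_pos: [342.0, -424.3, 253.4]
tcp_rot: [3.142, -0.0, -0.53]
contact_force: [0.1, -0.2, 0.5]
opening: 1.001
```

```bash
cat > to.py <<'E'
import sys
from h import *
x,y,z,yaw=map(float,sys.argv[1:5])
s=status.sense();T=R.from_euler("xyz",s["tcp_rot"]);G=R.from_euler("xyz",[np.pi,0,yaw])
print("t",round(s["clock"],2),"pos",s["eef_pos"].round(1),"rot",s["tcp_rot"].round(3),"F",s["contact_force"].round(1),"q",s["qpos"].round(2),"op",round(s["opening"],2))
print("shift",T.inv().apply(np.array([x,y,z])-s["eef_pos"]).round(1),"turn",(T.inv()*G).as_rotvec().round(3))
E
python3 to.py 451.5 -228 250 1.89
```

```text
t 0.97 pos [ 342.  -424.3  253.4] rot [ 3.142 -0.    -0.53 ] F [ 0.1 -0.2  0.5] q [-0.9   0.23  1.81  0.    1.11 -0.37] op 1.0
shift [  -4.7 -224.7    3.4] turn [ 0.   -0.   -2.42]
```

send_rows(plan=[[[-0.001, -0.03, 0.001], [0, 0, -0.12], 1], [[-0.002, -0.06, 0.001], [0, 0, -0.24], 1], [[-0.003, -0.09, 0.002], [0, 0, -0.36], 1], [[-0.004, -0.12, 0.002], [0, 0, -0.48], 1], [[-0.004, -0.15, 0.003], [0, 0, -0.6], 1]])

```text
clock: 1.38
eef_pos: [414.8, -291.5, 250.7]
tcp_rot: [3.141, -0.001, 0.076]
contact_force: [-0.0, -0.6, -0.4]
opening: 0.999
```

```bash
python3 to.py 451.5 -228 250 1.89
```

```text
t 1.38 pos [ 414.8 -291.5  250.7] rot [ 3.141e+00 -1.000e-03  7.600e-02] F [-0.  -0.6 -0.4] q [-0.62  0.17  1.89  0.    1.08 -0.69] op 1.0
shift [ 41.4 -60.5   0.7] turn [ 1.000e-03  0.000e+00 -1.814e+00]
```

send_rows(plan=[[[0.011, -0.018, 0], [0, 0, -0.12], 1], [[0.022, -0.036, 0], [0, 0, -0.24], 1], [[0.033, -0.05, 0], [0, 0, -0.36], 1], [[0.041, -0.06, 0], [0, 0, -0.48], 1], [[0.041, -0.06, 0], [0, 0, -0.6], 1]])

```text
clock: 1.8
eef_pos: [452.3, -226.8, 250.8]
tcp_rot: [3.141, -0.001, 0.684]
contact_force: [0.9, 0.6, -0.3]
opening: 1.001
```

send_rows(plan=[[[0, 0, 0], [0, 0, -0.12], 1], [[0, 0, 0], [0, 0, -0.24], 1], [[0, 0, 0], [0, 0, -0.36], 1], [[0, 0, 0], [0, 0, -0.48], 1], [[0, 0, 0], [0, 0, -0.6], 1]])

```text
clock: 2.22
eef_pos: [452.3, -226.7, 250.9]
tcp_rot: [3.14, -0.0, 1.29]
contact_force: [-0.2, 0.4, 0.3]
opening: 1.0
```

send_rows(plan=[[[0, 0, 0], [0, 0, -0.12], 1], [[0, 0, 0], [0, 0, -0.24], 1], [[0, 0, 0], [0, 0, -0.36], 1], [[0, 0, 0], [0, 0, -0.48], 1], [[0, 0, 0], [0, 0, -0.55], 1]])

```text
clock: 2.63
eef_pos: [452.4, -226.7, 251.1]
tcp_rot: [3.14, 0.001, 1.847]
contact_force: [0.0, 0.1, 0.5]
opening: 1.003
```

```bash
python3 to.py 451.5 -228 250 1.89; python3 - <<'E'
from h import *
import json
p=viewer.camera_params("wrist"); im=viewer.grab_frame("wrist")[:,:,::-1]
cv2.imwrite("pics/w1.png",im); np.savez("w1.npz",**p)
for l in ("orange_grip","pointer","orange_disc"): print(l,[(round(d["p"],2),d["extent"]) for d in viewer.cut_out(l,"wrist")])
E
```

```text
t 2.63 pos [ 452.4 -226.7  251.1] rot [3.140e+00 1.000e-03 1.847e+00] F [0.  0.1 0.5] q [-0.47  0.17  1.89  0.    1.08 -2.31] op 1.0
shift [-1.  -1.2  1.1] turn [ 0.002  0.001 -0.043]
orange_grip [(0.79, [264.8, 136.6, 30.5, 117.6])]
pointer [(0.98, [202.0, 92.5, 161.5, 166.4])]
orange_disc [(0.63, [205.3, 106.9, 150.1, 152.1])]
```

View pics/w1.png

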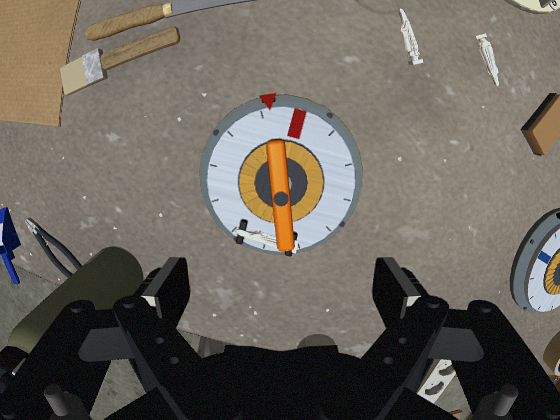

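The wrist view shows the whole turntable. The bolt is at (281,198), the bar runs from (276,140) to (287,252), the red mark is at (297,123) and the arrow at (268,99).

```bash
cat > meas.py <<'E'
from h import *
def meas(fn,npz):
    im=cv2.imread(fn);p=dict(np.load(npz));hsv=cv2.cvtColor(im,cv2.COLOR_BGR2HSV);H,S,V=[hsv[:,:,i].astype(int) for i in range(3)]
    roi=np.zeros(H.shape,bool);roi[60:300,160:420]=1
    g=lambda m,z:np.array([onz(p,(u,v),z,True)[:2] for v,u in zip(*np.nonzero(m&roi))])
    red=((H<4)|(H>172))&(S>150)&(V>60)
    n,lab,st,c=cv2.connectedComponentsWithStats((red&roi).astype(np.uint8))
    print([(st[i,:].tolist(),c[i].round(1)) for i in range(1,n) if st[i,4]>15])
    org=(H>=5)&(H<=16)&(S>190)&(V>120)
    n2,l2,s2,c2=cv2.connectedComponentsWithStats((org&roi).astype(np.uint8));k=1+np.argmax(s2[1:,4])
    P=g(l2==k,104);(cx,cy),(w,h),a=cv2.minAreaRect(P.astype(np.float32));q=P-P.mean(0)
    d=np.linalg.svd(q,full_matrices=False)[2][0];d*=np.sign(d[0])
    print("bar c",cx,cy,w,h,"mean",P.mean(0),"yaw",np.arctan2(d[1],d[0]))
    white=None
    return im,p,lab,st,c,g
if __name__=="__main__":
    im,p,lab,st,c,g=meas("pics/w1.png","w1.npz")
    print("bolt",onz(p,(281.3,198.3),104,True))
    for i in range(1,st.shape[0]):
        if st[i,4]>15:
            for z in(35,):
                P=g(lab==i,z);q=P-P.mean(0);d=np.linalg.svd(q,full_matrices=False)[2][0]
                print(i,z,P.mean(0),"dir",np.arctan2(d[1],d[0]))
    cv2.imwrite("pics/c1.png",cv2.resize(im[80:270,190:375],None,fx=3.1,fy=3.1,interpolation=cv2.INTER_CUBIC))
E
python3 meas.py
```

```text
[([259, 93, 17, 16, 140], array([267.9,  99. ])), ([288, 109, 18, 30, 330], array([296.3, 123.2]))]
bar c 450.5992431640625 -227.79562377929688 97.84259796142578 15.514106750488281 mean [ 452.34629301 -226.68016414] yaw 0.36303462187222035
bolt [ 450.93557231 -226.92713274  104.        ]
1 35 [ 371.17693911 -263.52851903] dir -1.751733356931189
2 35 [ 387.37050778 -228.85119919] dir 0.004993779293860653
```

View pics/c1.png

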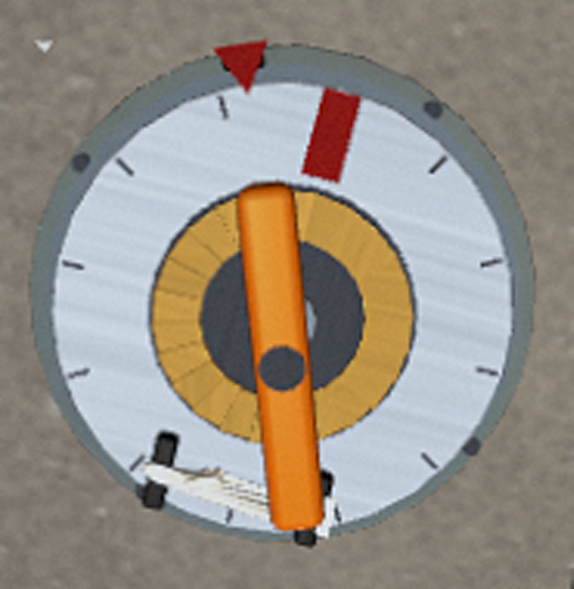

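```bash
python3 - <<'E'
from h import *
p=dict(np.load("w1.npz"));a=np.array([451,-227.7])
im=cv2.imread("pics/w1.png")
for z in(35,38,41,44,48):
    for uv in((269.7,110),(259.7,95.5),(276,93)):
        d=onz(p,uv,z,True)[:2]-a;print(z,uv,np.hypot(*d).round(1),np.arctan2(-d[1],-d[0]).round(4))
# scene/side triangulation of the arrow
S=viewer.camera_params("scene");D=viewer.camera_params("side")
s=cv2.imread("pics/scene0.png")
o1,d1=S["xyz"],ray(S,(355.3,174.2));o2,d2=D["xyz"],ray(D,(299.3,153.8));o3,d3=p["xyz"],ray(p,(267.9,99),True)
A=np.zeros((3,3));b=np.zeros(3)
for o,d in((o1,d1),(o2,d2),(o3,d3)):
    d=d/np.linalg.norm(d);M=np.eye(3)-np.outer(d,d);A+=M;b+=M@o
print(np.linalg.solve(A,b))
# disc circle fit: dark ring edge of disc z=35 & yellow ring
hsv=cv2.cvtColor(im,cv2.COLOR_BGR2HSV);y=((hsv[:,:,0]>15)&(hsv[:,:,0]<26)&(hsv[:,:,1]>110)&(hsv[:,:,2]>100)).astype(np.uint8)
y[:130]=0;y[230:]=0;y[:,:230]=0;y[:,330:]=0
cs=max(cv2.findContours(y,cv2.RETR_EXTERNAL,cv2.CHAIN_APPROX_NONE)[0],key=cv2.contourArea)
h=cv2.convexHull(cs)[:,0]
P=np.array([onz(p,uv,36,True)[:2] for uv in h]);A=np.c_[2*P,np.ones(len(P))];c=np.linalg.lstsq(A,(P**2).sum(1),rcond=None)[0];print("ring",c[:2],np.sqrt(c[2]+c[:2]@c[:2]))
E
```

```text
35 (269.7, 110) 76.0 0.4205
35 (259.7, 95.5) 92.8 0.5053
35 (276, 93) 92.9 0.3244
38 (269.7, 110) 75.9 0.4193
38 (259.7, 95.5) 92.5 0.5037
38 (276, 93) 92.7 0.324
41 (269.7, 110) 75.8 0.4181
41 (259.7, 95.5) 92.3 0.5021
41 (276, 93) 92.5 0.3236
44 (269.7, 110) 75.8 0.4169
44 (259.7, 95.5) 92.1 0.5006
44 (276, 93) 92.2 0.3232
48 (269.7, 110) 75.7 0.4152
48 (259.7, 95.5) 91.8 0.4984
48 (276, 93) 92.0 0.3227
[ 371.5047509  -263.73682263   36.58773519]
ring [ 450.427746   -223.85738579] 41.264551549171124
```

```bash
python3 to.py 451 -227.7 96 1.934
```

```text
t 2.83 pos [ 452.3 -226.7  251. ] rot [3.140e+00 1.000e-03 1.837e+00] F [0.2 0.9 0.5] q [-0.47  0.17  1.89  0.    1.08 -2.31] op 1.0
shift [ -0.5  -1.8 155. ] turn [ 0.002  0.001 -0.097]
```

send_rows(plan=[[[-0.001, -0.002, 0.03], [0.001, 0.001, -0.05], 1], [[-0.001, -0.002, 0.06], [0.002, 0.001, -0.1], 1], [[-0.001, -0.002, 0.09], [0.002, 0.001, -0.1], 1], [[-0.001, -0.002, 0.11], [0.002, 0.001, -0.1], 1], [[-0.001, -0.002, 0.125], [0.002, 0.001, -0.1], 1]])

```text
clock: 3.25
eef_pos: [450.0, -227.8, 124.0]
tcp_rot: [-3.14, -0.002, 1.935]
contact_force: [-0.1, 0.0, -0.0]
opening: 1.002
```

```bash
python3 to.py 451 -227.7 96 1.934; python3 - <<'E'
from h import *
p=viewer.camera_params("wrist"); im=viewer.grab_frame("wrist")[:,:,::-1]
cv2.imwrite("pics/w2.png",im); np.savez("w2.npz",**p)
E
```

```text
t 3.25 pos [ 450.  -227.8  124. ] rot [-3.140e+00 -2.000e-03  1.935e+00] F [-0.1  0.  -0. ] q [-0.47  0.34  2.   -0.    0.81 -2.41] op 1.0
shift [-0.3  1.  28. ] turn [-0.002 -0.002  0.001]
```

View pics/w2.png

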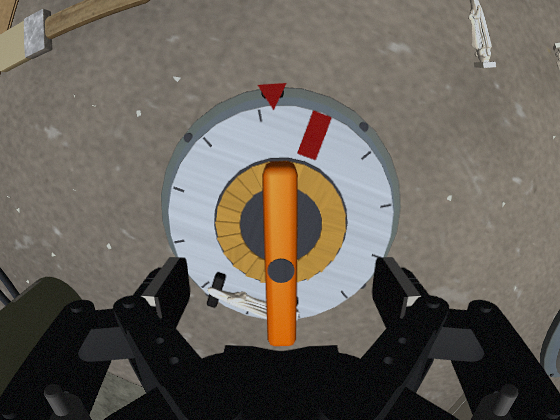

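The bar sits upright and centred between the jaws, with the bolt at (281,270). The fingers have free space on both sides, so I'm going down and closing.

send_rows(plan=[[[0, 0.001, 0.014], [-0.002, -0.002, 0], 1], [[0, 0.001, 0.028], [-0.002, -0.002, 0], 1], [[0, 0.001, 0.028], [-0.002, -0.002, 0], 0], [[0, 0.001, 0.028], [-0.002, -0.002, 0], -1], [[0, 0.001, 0.028], [-0.002, -0.002, 0], -1]], squeeze=60)

```text
clock: 3.72
eef_pos: [450.4, -227.2, 95.1]
tcp_rot: [-3.141, -0.001, 1.934]
contact_force: [0.5, -0.6, 0.8]
opening: 0.605
```

send_rows(plan=[[[0, 0, 0], [0, 0, 0], -1], [[0, 0, 0], [0, 0, 0], -1], [[0, 0, 0], [0, 0, 0], -1], [[0, 0, 0], [0, 0, 0], -1], [[0, 0, 0], [0, 0, 0], -1]])

```text
clock: 4.13
eef_pos: [451.0, -227.5, 96.2]
tcp_rot: [3.141, 0.0, 1.934]
contact_force: [-1.5, 0.5, 6.9]
opening: 0.177
```

```bash
python3 to.py 451 -227.7 96 1.934;python3 - <<'E'
from h import *
p=viewer.camera_params("wrist"); im=viewer.grab_frame("wrist")[:,:,::-1]
cv2.imwrite("pics/w3.png",im); np.savez("w3.npz",**p)
E
```

```text
t 4.13 pos [ 451.  -227.5   96.2] rot [3.141 0.    1.934] F [-1.5  0.5  6.9] q [-0.47  0.39  2.01  0.    0.74 -2.4 ] op 0.18
shift [-0.2 -0.1  0.2] turn [ 0.  0. -0.]
```

View pics/w3.png

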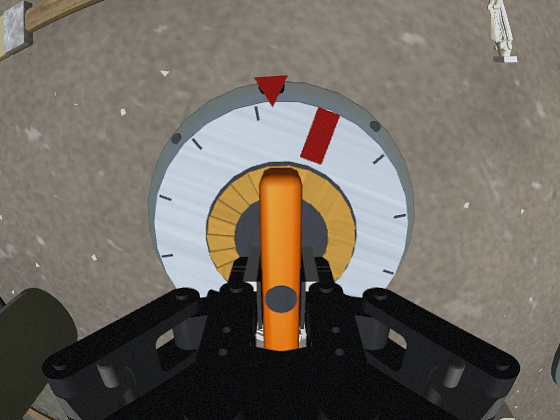

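send_rows(plan=[[[0, 0, 0], [0, 0, 0.08], -1], [[0, 0, 0], [0, 0, 0.16], -1], [[0, 0, 0], [0, 0, 0.24], -1], [[0, 0, 0], [0, 0, 0.32], -1], [[0, 0, 0], [0, 0, 0.4], -1]])

```text
clock: 4.6
eef_pos: [450.9, -227.0, 96.3]
tcp_rot: [3.142, -0.001, 1.53]
contact_force: [0.8, 3.5, -2.7]
opening: 0.175
```

```bash
python3 to.py 451 -227.5 96 0.884;python3 - <<'E'
from h import *
p=viewer.camera_params("wrist"); im=viewer.grab_frame("wrist")[:,:,::-1]
cv2.imwrite("pics/w4.png",im); np.savez("w4.npz",**p)
E
```

```text
t 4.6 pos [ 450.9 -227.    96.3] rot [ 3.142e+00 -1.000e-03  1.530e+00] F [ 0.8  3.5 -2.7] q [-0.47  0.39  2.01  0.    0.74 -2.  ] op 0.17
shift [-0.5  0.1  0.3] turn [-0.    -0.001  0.646]
```

View pics/w4.png

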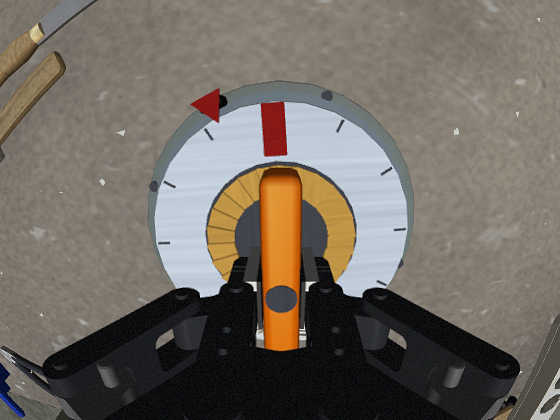

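The bar turned with the gripper and stayed centred. The mark at (274,129) keeps its gap to the arrow at (210,103), so the disc is standing still. I'm continuing clockwise.

send_rows(plan=[[[0, 0, 0], [0, 0, 0.08], -1], [[0, 0, 0], [0, 0, 0.16], -1], [[0, 0, 0], [0, 0, 0.24], -1], [[0, 0, 0], [0, 0, 0.32], -1], [[0, 0, 0], [0, 0, 0.4], -1]])

```text
clock: 5.07
eef_pos: [451.0, -226.6, 96.3]
tcp_rot: [-3.141, -0.001, 1.122]
contact_force: [3.0, 4.8, -4.9]
opening: 0.177
```

send_rows(plan=[[[0, 0, 0], [0, 0, 0.08], -1], [[0, 0, 0], [0, 0, 0.16], -1], [[0, 0, 0], [0, 0, 0.24], -1], [[0, 0, 0], [0, 0, 0.25], -1], [[0, 0, 0], [0, 0, 0.25], -1]])

```text
clock: 5.48
eef_pos: [451.1, -226.3, 96.3]
tcp_rot: [-3.141, -0.002, 0.874]
contact_force: [2.8, 3.7, -4.5]
opening: 0.177
```

```bash
cat > gap.py <<'E'
import sys
from h import *
n=sys.argv[1]
p=viewer.camera_params("wrist"); im=viewer.grab_frame("wrist")[:,:,::-1].copy()
cv2.imwrite(f"pics/{n}.png",im); np.savez(n+".npz",**p)
hsv=cv2.cvtColor(im,cv2.COLOR_BGR2HSV);H,S,V=[hsv[:,:,i].astype(int) for i in range(3)]
m=(((H<4)|(H>172))&(S>150)&(V>60)).astype(np.uint8);m[300:]=0;m[:,:60]=0;m[:,480:]=0
k,lab,st,c=cv2.connectedComponentsWithStats(m)
a=np.array([451,-227.5])
for i in range(1,k):
    if st[i,4]>40:
        P=np.array([onz(p,(u,v),35.5,True)[:2] for v,u in zip(*np.nonzero(lab==i))]);q=P.mean(0)-a
        d=np.linalg.svd(P-P.mean(0),full_matrices=False)[2][0]
        print(c[i].round(),st[i,4],"r",np.hypot(*q).round(1),"ang",np.arctan2(-q[1],-q[0]).round(4),"dir",np.arctan(d[1]/d[0]).round(4))
E
python3 to.py 451 -227.5 96 0.884; python3 gap.py w5
```

```text
t 5.48 pos [ 451.1 -226.3   96.3] rot [-3.141e+00 -2.000e-03  8.740e-01] F [ 2.8  3.7 -4.5] q [-0.47  0.38  2.01  0.    0.74 -1.35] op 0.18
shift [-1.   0.7  0.3] turn [-0.    -0.002 -0.01 ]
[207. 157.] 1079 r 63.8 ang 0.018 dir 0.027
[147. 177.] 423 r 88.5 ang 0.438 dir 0.5008
```

View pics/w5.png

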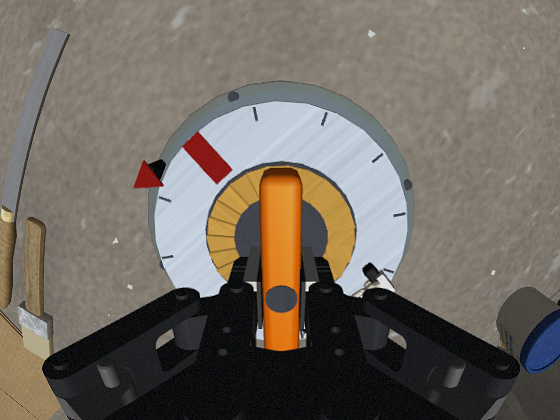

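The handle has turned 60.7° clockwise and the disc has not moved (mark still at 0.018 rad). Now counter-clockwise.

send_rows(plan=[[[0, 0, 0], [0, 0, -0.07], -1], [[0, 0, 0], [0, 0, -0.14], -1], [[0, 0, 0], [0, 0, -0.21], -1], [[0, 0, 0], [0, 0, -0.28], -1], [[0, 0, 0], [0, 0, -0.35], -1]])

```text
clock: 5.95
eef_pos: [451.0, -226.7, 96.3]
tcp_rot: [3.142, -0.001, 1.231]
contact_force: [0.6, -0.9, -4.9]
opening: 0.178
```

```bash
python3 to.py 451 -227.2 96 0.884; python3 gap.py w6
```

```text
t 5.95 pos [ 451.  -226.7   96.3] rot [ 3.142e+00 -1.000e-03  1.231e+00] F [ 0.6 -0.9 -4.9] q [-0.47  0.38  2.01  0.    0.74 -1.7 ] op 0.18
shift [-0.5  0.2  0.3] turn [-0.    -0.001  0.347]
[173. 133.] 474 r 87.9 ang 0.4354 dir 0.3628
[217. 149.] 1104 r 63.8 ang 0.2492 dir 0.2438
```

send_rows(plan=[[[0, 0, 0], [0, 0, -0.05], -1], [[0, 0, 0], [0, 0, -0.1], -1], [[0, 0, 0], [0, 0, -0.15], -1], [[0, 0, 0], [0, 0, -0.15], -1], [[0, 0, 0], [0, 0, -0.15], -1]])

```text
clock: 6.42
eef_pos: [450.9, -226.8, 96.3]
tcp_rot: [3.141, -0.001, 1.385]
contact_force: [1.8, -0.5, -4.8]
opening: 0.176
```

```bash
python3 to.py 451 -227.2 96 0.884; python3 gap.py w7; python3 -c "
import cv2
im=cv2.imread('pics/w7.png');cv2.imwrite('pics/c7.png',cv2.resize(im[80:230,140:300],None,fx=4,fy=4,interpolation=cv2.INTER_CUBIC))"
```

```text
t 6.42 pos [ 450.9 -226.8   96.3] rot [ 3.141e+00 -1.000e-03  1.385e+00] F [ 1.8 -0.5 -4.8] q [-0.47  0.38  2.01  0.    0.74 -1.86] op 0.18
shift [-0.4  0.2  0.3] turn [-0.    -0.001  0.501]
[208. 139.] 1589 r 71.2 ang 0.4238 dir 0.459
```

View pics/c7.png

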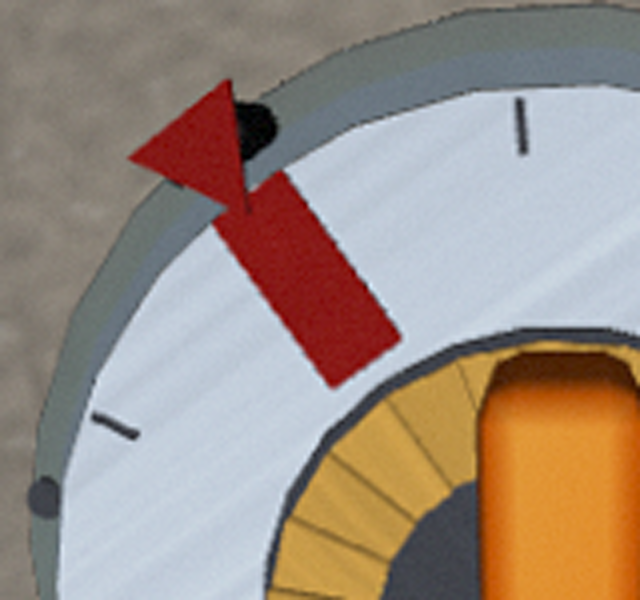

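In the crop the mark runs nearly in line with the arrow. The arrow sits above the disc, so I need its height by triangulation to correct for parallax.

```bash
cat > tri.py <<'E'
from h import *
def red(n):
    im=cv2.imread(f"pics/{n}.png");hsv=cv2.cvtColor(im,cv2.COLOR_BGR2HSV);H,S,V=[hsv[:,:,i].astype(int) for i in range(3)]
    m=(((H<4)|(H>172))&(S>150)&(V>60)).astype(np.uint8);m[300:]=0;m[:,:60]=0;m[:,480:]=0
    k,lab,st,c=cv2.connectedComponentsWithStats(m)
    return [(lab==i) for i in range(1,k) if st[i,4]>40]
if __name__=="__main__":
    rays={0:[],1:[],2:[]};a=np.array([451,-227.3]);marks=[]
    for n in("w1","w2","w3","w4","w5","w6"):
        p=dict(np.load(n+".npz"))
        ms=red(n);T=[]
        for m in ms:
            cs=max(cv2.findContours(m.astype(np.uint8),cv2.RETR_EXTERNAL,cv2.CHAIN_APPROX_NONE)[0],key=cv2.contourArea)
            area,t=cv2.minEnclosingTriangle(cs.astype(np.float32));T.append((area/m.sum(),t[:,0],m))
        T.sort(key=lambda q:q[0]);t=T[0][1]
        P=[onz(p,uv,40,True)[:2] for uv in t]
        r=[np.hypot(*(q-a)) for q in P];i=int(np.argmin(r));o=[j for j in range(3) if j!=i]
        o.sort(key=lambda j:np.arctan2(*(-(P[j]-a)[::-1])))
        for k,j in enumerate([i]+o): rays[k].append((p["xyz"],ray(p,t[j],True)))
        print(n,[(round(x[0],2)) for x in T],t.round(1).tolist())
    for k in rays:
        A=np.zeros((3,3));b=np.zeros(3)
        for o,d in rays[k]:
            M=np.eye(3)-np.outer(d,d);A+=M;b+=M@o
        X=np.linalg.solve(A,b);q=X[:2]-a
        res=[np.linalg.norm(np.cross(X-o,d)).round(2) for o,d in rays[k]]
        print(k,X.round(1),"r",np.hypot(*q).round(1),"ang",np.arctan2(-q[1],-q[0]).round(4),res)
    p=dict(np.load("w7.npz"))
    f=lambda c,z:onz(p,(140+c[0]/4,80+c[1]/4),z,True)[:2]
    C=[f(c,35) for c in((334,388),(402,338),(212,222),(285,170))]
    i,o=(C[0]+C[1])/2,(C[2]+C[3])/2
    for q in(i,o):print("mark",q,np.hypot(*(q-a)),np.arctan2(*(-(q-a)[::-1])))
    print("dir",np.arctan2(*((i-o)[::-1])))
    for z in(35,40,45):q=f((247,212),z);print("tip",z,np.hypot(*(q-a)),np.arctan2(*(-(q-a)[::-1])))
E
python3 tri.py
```

```text
w1 [np.float64(1.02), np.float64(1.73)] [[276.20001220703125, 92.69999694824219], [258.1000061035156, 95.30000305175781], [269.79998779296875, 109.30000305175781]]
w2 [np.float64(1.0), np.float64(1.84)] [[286.1000061035156, 82.80000305175781], [256.5, 84.30000305175781], [273.0, 109.0]]
w3 [np.float64(1.03), np.float64(1.84)] [[272.20001220703125, 105.5999984741211], [287.6000061035156, 74.80000305175781], [251.89999389648438, 77.30000305175781]]
w4 [np.float64(0.98), np.float64(1.83)] [[189.39999389648438, 103.5999984741211], [218.0, 122.69999694824219], [218.0, 87.9000015258789]]
w5 [np.float64(1.03), np.float64(1.84)] [[163.39999389648438, 185.1999969482422], [143.0, 159.0], [132.6999969482422, 188.60000610351562]]
w6 [np.float64(1.02), np.float64(1.89)] [[155.39999389648438, 138.39999389648438], [186.6999969482422, 147.3000030517578], [176.60000610351562, 113.5999984741211]]
0 [ 381.5 -258.9   38.2] r 76.3 ang 0.4274 [np.float64(0.6), np.float64(0.32), np.float64(0.32), np.float64(0.42), np.float64(0.26), np.float64(0.52)]
1 [ 362.6 -257.2   39.9] r 93.3 ang 0.3261 [np.float64(0.33), np.float64(0.33), np.float64(0.04), np.float64(0.47), np.float64(0.37), np.float64(0.45)]
2 [ 370.3 -274.    41. ] r 93.2 ang 0.5246 [np.float64(0.22), np.float64(0.07), np.float64(0.49), np.float64(0.28), np.float64(0.24), np.float64(0.26)]
mark [ 406.54084578 -247.21180896] 48.714438621159495 0.4210790985813869
mark [ 379.58355434 -259.02322026] 78.1451944432215 0.418020597767038
dir 0.4129581898374616
tip 35 76.42783797782373 0.4373775493604848
tip 40 75.91267201795318 0.4224905514598454
tip 45 75.41455769193885 0.4074035147472723
```

```bash
cat > mk.py <<'E'
import sys
from tri import *
a=np.array([451,-227.3])
for n in sys.argv[1:]:
    p=dict(np.load(n+".npz"));m=np.any(red(n),axis=0)
    P=np.array([onz(p,(u,v),35,True)[:2] for v,u in zip(*np.nonzero(m))])-a
    r=np.hypot(*P.T);th=np.arctan2(-P[:,1],-P[:,0])
    print(n,[(lo,round(th[(r>lo)&(r<lo+5)].mean(),4)) for lo in(50,55,60,65)],r.min().round(1))
E
python3 mk.py w1 w2 w3 w5 w6 w7
```

```text
w1 [(50, np.float64(0.0271)), (55, np.float64(0.0286)), (60, np.float64(0.0246)), (65, np.float64(0.0233))] 49.2
w2 [(50, np.float64(0.0256)), (55, np.float64(0.0217)), (60, np.float64(0.0222)), (65, np.float64(0.0193))] 49.1
w3 [(50, np.float64(0.0235)), (55, np.float64(0.0217)), (60, np.float64(0.0205)), (65, np.float64(0.0213))] 49.1
w5 [(50, np.float64(0.0222)), (55, np.float64(0.0233)), (60, np.float64(0.0226)), (65, np.float64(0.0231))] 49.2
w6 [(50, np.float64(0.2573)), (55, np.float64(0.2545)), (60, np.float64(0.2536)), (65, np.float64(0.2533))] 49.2
w7 [(50, np.float64(0.4253)), (55, np.float64(0.4226)), (60, np.float64(0.4237)), (65, np.float64(0.4221))] 49.2
```

The mark is at 0.423 rad and the pointer at 0.427 rad, so they agree within measurement error. Letting go.

send_rows(plan=[[[0, 0, 0], [0, 0, 0], -0.4], [[0, 0, 0], [0, 0, 0], 0], [[0, 0, 0], [0, 0, 0], 0.5], [[0, 0, 0], [0, 0, 0], 1], [[0, 0, 0], [0, 0, 0], 1]])

```text
clock: 6.88
eef_pos: [451.0, -226.9, 96.5]
tcp_rot: [3.141, -0.001, 1.385]
contact_force: [0.1, 1.4, -0.1]
opening: 0.859
```

send_rows(plan=[[[0, 0, 0], [0, 0, 0], 1], [[0, 0, 0], [0, 0, 0], 1], [[0, 0, 0], [0, 0, 0], 1], [[0, 0, -0.01], [0, 0, 0], 1], [[0, 0, -0.025], [0, 0, 0], 1]])

```text
clock: 7.3
eef_pos: [450.1, -226.4, 121.1]
tcp_rot: [-3.139, -0.002, 1.385]
contact_force: [0.4, 0.0, -0.5]
opening: 0.998
```

```bash
python3 to.py 451 -227.2 250 1.385; python3 gap.py w8; python3 mk.py w8
```

```text
t 7.3 pos [ 450.1 -226.4  121.1] rot [-3.139e+00 -2.000e-03  1.385e+00] F [ 0.4  0.  -0.5] q [-0.47  0.34  2.    0.    0.8  -1.86] op 1.0
shift [  -0.4    0.8 -128.9] turn [-0.002 -0.002 -0.   ]
[216. 138.] 1240 r 71.2 ang 0.4235 dir 0.451
w8 [(50, np.float64(0.427)), (55, np.float64(0.4252)), (60, np.float64(0.422)), (65, np.float64(0.4224))] 49.3
```

View pics/w8.png

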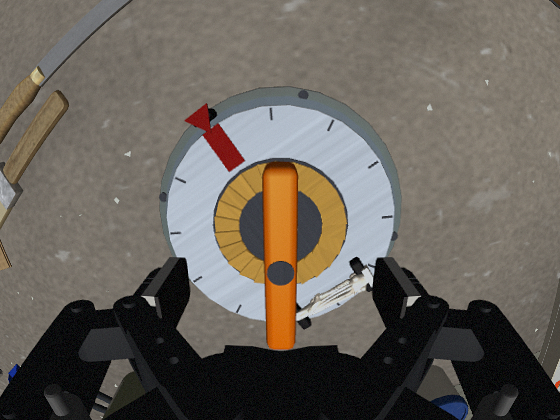

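The jaws are open and clear, and the mark still lines up with the arrow at about (212,128). I'm raising the arm to check from above.

send_rows(plan=[[[0, 0, -0.025], [0, 0, 0], 1], [[0, 0, -0.05], [0, 0, 0], 1], [[0, 0, -0.08], [0, 0, 0], 1], [[0, 0, -0.11], [0, 0, 0], 1], [[0, 0, -0.13], [0, 0, 0], 1]])

```text
clock: 7.77
eef_pos: [452.2, -227.6, 257.7]
tcp_rot: [3.136, 0.001, 1.385]
contact_force: [0.7, -0.7, 0.8]
opening: 1.003
```

send_rows(plan=[[[0, 0, 0], [0, 0, -0.1], 1], [[0, 0, 0], [0, 0, -0.2], 1], [[0, 0, 0], [0, 0, -0.3], 1], [[0, 0, 0], [0, 0, -0.4], 1], [[0, 0, 0], [0, 0, -0.5], 1]])

```text
clock: 8.18
eef_pos: [452.2, -227.6, 258.2]
tcp_rot: [3.137, 0.004, 1.89]
contact_force: [-0.6, -0.5, 0.1]
opening: 0.999
```

```bash
python3 to.py 451 -227.2 250 1.99; python3 gap.py w9; python3 mk.py w9; python3 -c "
import cv2
im=cv2.imread('pics/w9.png');cv2.imwrite('pics/c9.png',cv2.resize(im[70:270,180:380],None,fx=3,fy=3,interpolation=cv2.INTER_CUBIC))"
```

```text
t 8.18 pos [ 452.2 -227.6  258.2] rot [3.137 0.004 1.89 ] F [-0.6 -0.5  0.1] q [-0.47  0.16  1.88  0.    1.09 -2.36] op 1.0
shift [ 0.8 -1.1  8.2] turn [ 0.005  0.004 -0.1  ]
[275. 114.] 448 r 71.0 ang 0.4192 dir 0.4468
w9 [(50, np.float64(0.4232)), (55, np.float64(0.4133)), (60, np.float64(0.4193)), (65, np.float64(0.4187))] 49.7
```

View pics/c9.png

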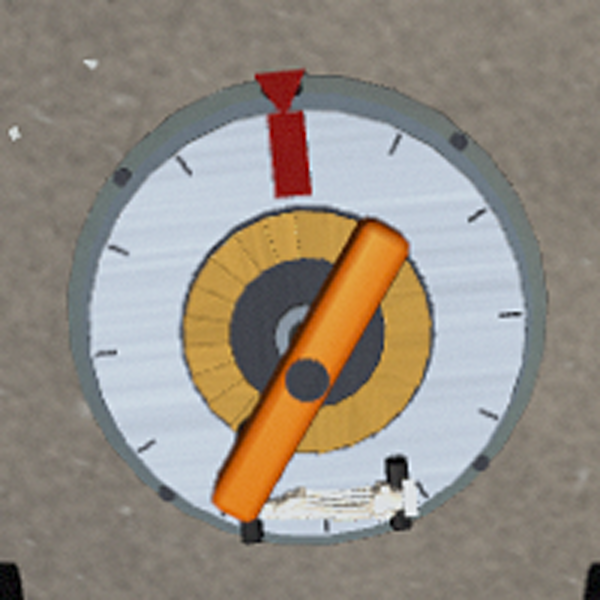

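From above, the arrow tip is at the middle of the mark's outer end, and the robot is touching nothing.

```bash
python3 -c "
from rig import job
print(job.sign_off())"
```

```text
the job is handed in; nothing more can be done
None
```

The ratchet check is done in the order asked, and the job was handed in at about 8.2 s of the 32 s allowed.

- **Clockwise turn:** I gripped the orange bar at its centre and turned it about 60.7° clockwise. The disc stood still, with its mark staying at about 0.02 rad.
- **Counter-clockwise turn:** The plunger gripped after about 0.12 rad of free travel. The handle then carried the disc about 0.40 rad, until the red mark stood at the red pointer. I opened the jaws and raised the arm clear.
- **Last checks:** After release the mark measured 0.419–0.424 rad against 0.427 rad for the pointer. The top view also shows them in line, so the remaining error is under about 0.5°. The last force reading was within 1 N of zero, and the highest I saw while turning was about 7 N.
- **Disagreements:**
  - A circle fit to the yellow ring was about 4 mm off the other estimates of the axis. The bar spoiled that fit, so I did not use it.
  - In the last counter-clockwise step the images gave about 0.169 rad of disc travel against 0.154 rad on the wrist. I went by the images for the final position.
- **Grey turntable:** I did not touch it.

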